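Load the drilling template and latch the chip door

TASK

Draw the drilling template out of its plywood rack, put it down on the bench to take it by its green grip instead, and slide it red end first under the boring machine's hood, feeling sideways along the rear stop until its slots drop over the two locating pins and it lies flat on the bed. Then push the orange door shut until it snaps past its catch and stays fully home. Leave the other things on the bench where they are.

Things in the scene. Friction and masses are not known exactly. Their poses are not given: they have to be found in the camera images.
- machine: Benchtop boring machine, fixed, blue head with a motor on top. 250 mm deep along its x, 176 wide along y, head 220 high. Origin on the bench; z up, +x runs from its open front into the hood, y across. Metal bed at z = 15 mm. Front half is an open bay with low grey walls, rear half (x +5 to +130) is under the hood.
- bay (a point): Middle of the bay floor (machine x = -57.5, y = 0, z = 15 mm); axes as the machine. The bay runs from x = -120 to +5, open above and in front, 160 wide inside between 8 mm walls whose tops are 65 mm above the bench.
- stop (a point): Foot of the upright rear stop face under the hood (machine x = +90, y = 0, z = 15 mm), square to x. Under the hood the space is 160 wide, clear from z = 15 to 100 mm. Pressed against this stop, red end first, the template has its middle at machine x = -10 and its slots in line with the pins in x.
- pin_zone (a point): Bed point (machine x = +60, y = 0, z = 15 mm). Two steel pins, 10 mm diameter, 7 mm tall, 54 mm apart along y, stand here on a strip set sideways: the midpoint of the pins lies at y between -8 and +8 mm, not measured, to be found by feel. The template rides on the pin tops, red end 7 mm high, until its slots meet the pins and it drops flat on the bed.
- door (a joint): Orange front door: 0 is fully shut, larger is more open, limit 1.9 rad. It swings freely about a vertical axis at the bay's front corner on the machine's +y side. From about 0.08 to 0.04 rad a sprung roller on a post at the free edge resists (about 3 to 6 N, 130 mm from the hinge; push with up to 20 N); past it the door snaps home and is held at 0.
- door_hinge (a point): Point on the door's hinge axis, 45 mm above the bench, at machine x = -126, y = +88 mm. Axes turn with the door: -y runs along the panel to the free edge 174 mm away, -x is the outward normal (away from the bay when shut), z up. The panel is 12 mm thick, centred on this axis, and reaches 6 to 85 mm above the bench.
- door_face (a point): Point on the door's outer face to push on, 130 mm from the hinge axis, 45 mm above the bench; axes as for the hinge point.
- rack: Plywood rack, fixed, 116 mm wide, 88 high. Origin on the bench; opens to its -x. Floor 8 mm thick, x -70 to +73; side walls (104 mm apart) and roof (underside at 80 mm) cover x -50 to +73, rear wall at x +65. The template lies on the floor, its green end under the roof, its red end sticking out in front; draw it about 165 mm out to clear the rack.
- template_mid (a point): Middle of the flat plate of the drilling template (4 mm above its underside). White plastic plate 200 (x) by 90 (y) by 8 mm thick, about 0.2 kg, with brass bushes. Red end at -x, green end at +x, z up. Two slots 17 (x) by 13 mm (y) go through it at x = -70, y = -27 and +27 mm.
- grip_a (a point): Centre of the red upright grip fin at the slotted end: 30 (along plate x) by 12 (along plate y, the way to pinch it) by 45 mm tall, standing on the plate 75 mm from its middle; this point is 22.5 mm above the plate's top.
- grip_b (a point): Centre of the green upright grip fin, same size, at the other end, 75 mm from the plate's middle. Held by one fin, the far end may sag some 5 to 10 mm.
- glue_mid (a point): Glue bottle, 56 mm diameter, 140 tall; its centre. Bystander.
- jar_mid (a point): White jar, 72 mm diameter, 110 tall; its centre. Bystander.
- jar_lid_mid (a point): Brass-coloured jar lid lying flat, 72 mm diameter, 12 high; its centre. Bystander.
- offcut_long_mid (a point): Wood offcut 120 x 45 x 22 mm; its centre. Bystander.
- offcut_short_mid (a point): Wood offcut 70 x 45 x 35 mm; its centre. Bystander.
- brush_grip (a point): Brush lying on the bench; point on its handle. Bystander.
- driver_grip (a point): Screwdriver lying on the bench; point on its handle. Bystander.
Mind the look-alikes: they are no part of the job. What is shaped like the part that bears template_mid but turquoise is not meant.

How it is judged:
On the way, in this order (a step that is already met when the one before it is completed fails the run):
1. the template lies flat on the bench, let go (height (world z) of template_mid below 0.008 m and angle between template_mid's own z axis and vertical below 0.03 rad and contact force between the fingers and template below 0.1 N), for 0.2 s.
2. the template lies flat on the machine's bed, over both pins, with the door still open (z of template_mid in the frame of machine between 0.016 and 0.0215 m and angle between template_mid's own z axis and vertical below 0.025 rad and x of template_mid in the frame of machine between -0.018 and -0.003 m and x of grip_a in the frame of machine above 0.05 m and y of template_mid in the frame of machine between -0.016 and 0.016 m and angle between the x axis of template_mid and the x axis of machine, either way round below 0.1 rad and value of joint door above 0.3 rad), for 0.2 s.
3. the door is fully shut on its catch (value of joint door below 0.02 rad), for 0.2 s.
At the end, for the whole second after the job is handed in: Template at rest flat on the bed over both pins, red end under the hood (middle of plate 19 +-2.5 mm above the bench, 3 to 18 mm in front of the machine's origin, within 16 mm sideways, tilt under 0.025, square within 0.1 rad); door below 0.02 rad on its catch (z of template_mid in the frame of machine between 0.016 and 0.0215 m and angle between template_mid's own z axis and vertical below 0.025 rad and x of template_mid in the frame of machine between -0.018 and -0.003 m and x of grip_a in the frame of machine above 0.05 m and y of template_mid in the frame of machine between -0.016 and 0.016 m and angle between the x axis of template_mid and the x axis of machine, either way round below 0.1 rad and value of joint door below 0.02 rad and linear speed of template below 0.02 m/s); the robot touches nothing.
It fails at once if another thing on the bench was pushed more than 30 mm from its place (distance of any of glue_mid, jar_mid, jar_lid_mid, offcut_long_mid, offcut_short_mid, brush_grip, driver_grip from where it was at the start of the episode above 0.03 m).
It also fails if it takes over 72 s, if anything falls off the work surface, if the arm or the gripper's body presses on something with over 40 N, if the wrist force passes 120 N, or if a joint passes its speed limit or range.

ROBOT

A 6-joint arm with a two-finger parallel gripper is mounted at the origin on the work surface. World frame = base frame: x ahead of the robot, y to its left, z up, the work surface at z = 0. Lengths are in m, angles in rad, forces in N, time in s.
With the tool pointing down it reaches from about 0.3 to 0.775 m from the base axis. Payload 14.6 kg.
Tool frame: the origin (TCP) lies at the very end of the fingers, on their centre line; the grasp point (between the pads) lies 19 mm behind it; z points along the fingers, y is the line along which they close (so a half turn about z gives the same grasp; the last joint's range is limited). The gripper opens to 85 mm and grips with 20 to 120 N. Pads are 22 mm wide; open, the fingers measure 114 mm over their backs; the gripper's body (76 mm by 85 mm) begins 54 mm behind the grasp point. The pads swing forward as they close: fully open they stand 13 mm farther back than shut.
Start: joints at [1.279, 0.3, 1.521, -0, 1.321, -0.067], TCP at [0.123, 0.536, 0.231] pointing down, gripper open.
Joint ranges: [-3.03, 3.03], [-0.79, 2.21], [0.23, 2.52], [-1.04, 4.18], [0, 3.07], [-2.55, 2.55]. Speed limits (rad/s): [2.22, 2.22, 2.57, 3.14, 3.14, 3.14].

INTERFACE

Orientations are given as a unit quaternion [w, x, y, z].
In Python, from rig import robot, vision gives the robot as it stands.
- The arm moves only by the tool carry_out, never from a script. Its arguments are lists of equal length, an entry for each row: "jaw": the closure, from 0 (fully open) to 1 (shut); "offset": the shift along the tool's x, y, z in cm, a list of three; "delta_rot": the turn, a rotation vector about the tool's x, y, z in degrees, a list of three. In form: {"jaw": [jaw, ...], "offset": [[tx, ty, tz], ...], "delta_rot": [[rx, ry, rz], ...]}. A call has 1 to 10 rows; each row shifts and turns the commanded pose from where the row before left it, along the tool's axes as they then stand; what a row does not reach is not made up. A row lasts 1/12 s, in which the tool goes at most 41.7 mm and 7.16 degrees, less where a joint would pass 70% of its speed; a pose out of reach is approached as far as the arm can. A call is refused whole if a number of a shift passes 4.17 or a number of a turn 7.16, either way. A call with a gripper value outside its range is refused whole. The fingers move at their own pace and stop on an object; the grip force is fixed at half the most. Time passes only in rows, so rows that do not move let the fingers close. It gives the time, the measured TCP pose, the force, the opening and the grip force at its end, in the units of the state.
- robot.sense(): the state, without advancing time (a new reading comes with each control period).
- vision.get_image(name): name is "scene" or "top"; returns a dict with "img" (384x512x3 uint8, blue, green, red), "z_map" (384x512 float32, m along the optical axis (not along the pixel's ray), 0 where there is no reading), "fx", "fy", "cx", "cy" (pixels), "distortion" ([k1, k2, p1, p2, k3] as OpenCV has them; the pictures are not rectified), "R" (3x3) and "t" (3): a world point X has camera coordinates R X + t. Camera axes: x right, y down, z forward; pixel columns grow to the right and rows downward; lengths in m; the calibration is good to about 2 mm. A picture is of the moment at which its call begins.
- robot.sign_off(): hands the job in; it is judged then, once.
Trained networks look in a picture, given as the dict that the camera call returned (one of the last four; its "shot" number tells which), for a name from the list of things; names that differ only in an ending like _2 or _b are one class to them, and where a whole thing is asked for, a point or a joint stands for the part that bears it (a point fixed in the world has none). Each returns a list of dicts, best first, with "conf" (0 to 1); they miss things now and then, are a little off and sometimes report something else, mostly with a low value. They report only what shows in the picture. A call takes as long as a camera call. They do not tell look-alikes from the thing itself.
- vision.spot_in(picture, query): "bbox" ([left, top, right, bottom] in pixels, round what is visible of it).
- vision.spot_point(picture, query): "position" ([column, row] in pixels: a listed point, or the origin of a listed thing).
The state is a dict: "time": time; "joints": joint angles; "qd": joint speeds; "joint_efforts": joint torques, N m; "ee_pos": TCP position; "orientation": TCP orientation; "ft_force": force on the tool from outside, world axes, zero at the start; "moment": the same for the moment, N m; "gripper_width": finger opening in m; "grasp_force": force on a finger pad.
Only numpy, scipy, OpenCV 4.12 (cv2) and the standard library are available. Lean on these libraries where they do the work, as an engineer would, in place of code of your own. Each camera call takes 0.05 s, during which the arm holds its last target. There are 200 camera calls.

## Working session

There is one attempt and no reset: what is moved stays moved. The work goes in short steps, Python scripts to look and compute and a tool call to move; the robot and the scene stay as the last step left them, time stands still between calls to the robot, and variables do not carry over. Pictures are saved under pics/ and viewed, at most 10 in all, crops included, and the job is handed in when it is done.

Besides the shell and the picture viewer there is one more tool, called after "Emit:" as name(argument=value, ...) on one line, values as JSON. carry_out: Moves the arm, as the interface text tells. Its arguments: {"type":"object","properties":{"jaw":{"type":"array"},"offset":{"type":"array"},"delta_rot":{"type":"array"}},"required":["jaw","offset","delta_rot"]}

```bash
mkdir -p pics; ls; cat > h.py <<'E'
import numpy as np, cv2, sys
from rig import robot, vision
def save(p,name,crop=None,s=1):
    im=p["img"]
    if crop: im=im[crop[1]:crop[3],crop[0]:crop[2]]
    cv2.imwrite("pics/"+name,cv2.resize(im,None,fx=s,fy=s,interpolation=cv2.INTER_CUBIC))
def cam(p):
    return np.array([[p["fx"],0,p["cx"]],[0,p["fy"],p["cy"]],[0,0,1]]),np.array(p["distortion"]),np.array(p["R"]),np.array(p["t"])
def onplane(p,uv,z):
    K,d,R,t=cam(p); r=cv2.undistortPoints(np.array([[uv]],float),K,d)[0,0]
    D=R.T@np.array([r[0],r[1],1]); C=-R.T@t
    return C+D*(z-C[2])/D[2]
def cloud(p):
    K,d,R,t=cam(p); h,w=p["z_map"].shape
    u,v=np.meshgrid(np.arange(w),np.arange(h))
    r=cv2.undistortPoints(np.stack([u,v],-1).reshape(-1,1,2).astype(float),K,d)[:,0]
    z=p["z_map"].reshape(-1,1)
    return ((np.hstack([r,np.ones((len(r),1))])*z-t)@R).reshape(h,w,3)
E
python3 - <<'E'
from h import *
s=robot.sense(); print(s["time"],s["ee_pos"],s["orientation"])
names="machine rack template_mid grip_a grip_b door_face door_hinge glue_mid jar_mid jar_lid_mid offcut_long_mid offcut_short_mid brush_grip driver_grip stop bay".split()
for c in ("top","scene"):
    p=vision.get_image(c); save(p,c+"0.png",s=1.5); X=cloud(p)
    print(c,"cam",(-np.array(p["R"]).T@p["t"]).round(3))
    for n in names:
        for d in vision.spot_point(p,n)[:3]:
            u,v=d["position"]; 
            print(n,round(d["conf"],2),[round(u),round(v)], X[min(max(int(v),0),383),min(max(int(u),0),511)].round(3))
E
```

```text
pics
0.0 [0.1225231  0.53592863 0.2307088 ] [-1.16195035e-04  1.12154553e-01  9.93690596e-01 -5.84664223e-04]
top cam [0.351 0.016 1.108]
machine 0.58 [364, 198] [ 0.556 -0.249  0.016]
machine 0.5 [254, 122] [0.791 0.062 0.038]
machine 0.16 [134, 224] [0.485 0.393 0.088]
rack 0.73 [140, 225] [0.481 0.377 0.092]
template_mid 0.87 [183, 286] [0.314 0.276 0.012]
template_mid 0.62 [152, 222] [0.499 0.367 0.016]
grip_a 0.97 [150, 287] [0.317 0.353 0.056]
grip_a 0.7 [206, 287] [0.315 0.2   0.056]
grip_a 0.56 [177, 221] [0.493 0.281 0.063]
grip_b 0.97 [150, 287] [0.317 0.353 0.056]
grip_b 0.7 [206, 287] [0.315 0.2   0.056]
grip_b 0.56 [177, 221] [0.493 0.281 0.063]
door_face 0.65 [274, 171] [0.649 0.009 0.   ]
door_hinge 0.78 [318, 171] [ 0.628 -0.118  0.053]
glue_mid 0.91 [193, 148] [0.693 0.229 0.106]
glue_mid 0.2 [363, 135] [ 0.743 -0.256  0.028]
jar_mid 0.84 [154, 161] [0.655 0.339 0.111]
jar_lid_mid 0.94 [260, 265] [0.372 0.056 0.01 ]
offcut_long_mid 0.75 [221, 179] [0.62  0.163 0.022]
offcut_long_mid 0.53 [152, 224] [0.496 0.369 0.017]
offcut_long_mid 0.24 [343, 202] [ 0.542 -0.19   0
[... 867 characters left out ...]

door_face 0.32 [295, 167] [0.501 0.269 0.05 ]
door_hinge 0.24 [335, 155] [0.545 0.393 0.091]
door_hinge 0.2 [321, 205] [0.721 0.221 0.096]
glue_mid 0.61 [322, 211] [0.731 0.219 0.086]
glue_mid 0.37 [316, 167] [0.498 0.361 0.016]
glue_mid 0.37 [225, 292] [ 0.803 -0.128 -0.001]
jar_mid 0.89 [344, 190] [0.694 0.326 0.087]
jar_lid_mid 0.72 [220, 170] [0.359 0.045 0.014]
offcut_long_mid 0.62 [289, 209] [0.634 0.165 0.025]
offcut_short_mid 0.91 [285, 256] [0.795 0.058 0.038]
brush_grip 0.63 [224, 291] [ 0.807 -0.132  0.013]
driver_grip 0.67 [177, 286] [ 0.746 -0.241  0.028]
bay 0.75 [172, 232] [ 0.551 -0.192  0.017]
bay 0.61 [326, 167] [0.515 0.393 0.017]
bay 0.5 [225, 289] [ 0.802 -0.127  0.013]
```

View pics/top0.png

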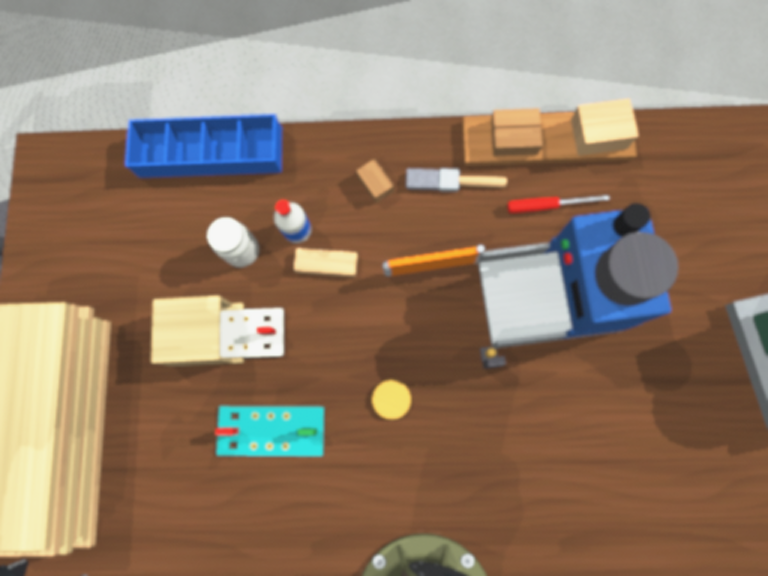

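View pics/scene0.png

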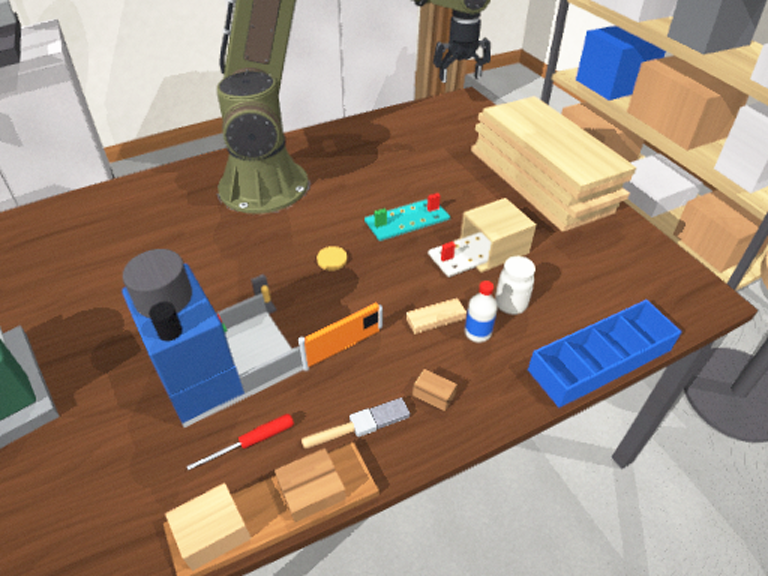

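```bash
cat >> h.py <<'E'
def rect(P,name):
    (c,s,a)=cv2.minAreaRect((P[:,:2]*1000).astype(np.float32)); print(name,len(P),"c",np.round(c,1),"size",np.round(s,1),"ang",round(a,2),"zmed",np.median(P[:,2]).round(4))
def big(m):
    n,l,st,_=cv2.connectedComponentsWithStats(m.astype(np.uint8)); return l==1+np.argmax(st[1:,4])
def reg(X,x0,x1,y0,y1,z0,z1):
    return (X[...,0]>x0)&(X[...,0]<x1)&(X[...,1]>y0)&(X[...,1]<y1)&(X[...,2]>z0)&(X[...,2]<z1)
E
python3 - <<'E'
from h import *
p=vision.get_image("top"); X=cloud(p); hsv=cv2.cvtColor(p["img"],cv2.COLOR_BGR2HSV)
H,S,V=hsv[...,0],hsv[...,1],hsv[...,2]
save(p,"cand.png",(90,190,230,315),5)
red=((H<10)|(H>170))&(S>120)
def show(n,m):
    m=big(m); rect(X[m],n)
show("plate",reg(X,.42,.57,.2,.45,.006,.03)&(S<70)&(V>110))
show("redfin top",reg(X,.45,.54,.2,.34,.045,.09)&red)
show("roof",reg(X,.4,.58,.28,.5,.08,.1))
show("bayfloor",reg(X,.4,.68,-.3,-.08,.008,.024))
show("walls",reg(X,.4,.7,-.3,-.08,.055,.075))
show("head",reg(X,.4,.75,-.45,-.15,.2,.235))
show("door",reg(X,.55,.7,-.15,.08,.05,.1)&(H>5)&(H<20)&(S>180))
for n,a in dict(lid=(.3,.45,0,.12,.006,.03),lng=(.58,.66,.1,.22,.012,.03),glue=(.6,.8,.18,.28,.03,.2)).items(): show(n,reg(X,*a))
p=vision.get_image("scene"); Y=cloud(p); hsv=cv2.cvtColor(p["img"],cv2.COLOR_BGR2HSV)
X=Y;H,S,V=hsv[...,0],hsv[...,1],hsv[...,2];red=((H<10)|(H>170))&(S>120)
show("s head",reg(X,.4,.75,-.5,-.15,.2,.235));show("s roof",reg(X,.4,.58,.28,.5,.08,.1))
show("s walls",reg(X,.4,.7,-.3,-.08,.055,.075))
show("s bayfloor",reg(X,.4,.68,-.3,-.08,.008,.024))
show("s fin",reg(X,.45,.54,.2,.34,.025,.09)&red)
show("s door",reg(X,.55,.7,-.15,.08,.01,.1)&(H>5)&(H<20)&(S>180))
E
```

```text
plate 1201 c [503.1 321.1] size [100.8 124. ] ang 1.66 zmed 0.0171
redfin top 41 c [497.4 282.8] size [25.7  9.7] ang 87.67 zmed 0.0621
roof 1894 c [498.6 421.6] size [116.8 125. ] ang 1.32 zmed 0.0892
bayfloor 2791 c [ 553.  -211.1] size [164.9 150.9] ang 6.06 zmed 0.0151
walls 200 c [ 634.  -171.1] size [  9.1 183.7] ang 6.3 zmed 0.0646
head 1938 c [ 566.3 -319.8] size [176.4 125.1] ang 6.16 zmed 0.2197
door 350 c [621.3 -32.9] size [ 13.8 159. ] ang 7.61 zmed 0.0825
lid 503 c [364.6  50.8] size [68.2 70. ] ang 88.53 zmed 0.0125
lng 550 c [634.6 168.4] size [106.2  45.9] ang 84.03 zmed 0.0225
glue 436 c [704.6 232.3] size [49.9 55.6] ang 37.24 zmed 0.096
s head 1475 c [ 570.3 -323.5] size [173.5 126. ] ang 6.24 zmed 0.221
s roof 822 c [498.7 421. ] size [121.3 126.4] ang 1.43 zmed 0.0889
s walls 356 c [ 636.8 -190.7] size [ 15.5 220. ] ang 4.82 zmed 0.0648
s bayfloor 1120 c [ 519.1 -186.6] size [117.5 164.1] ang 86.28 zmed 0.0171
s fin 86 c [501.6 282.3] size [30.6 14.9] ang 86.94 zmed 0.0479
s door 846 c [621.3 -35.6] size [ 17.4 166.8] ang 7.35 zmed 0.0553
```

View pics/cand.png

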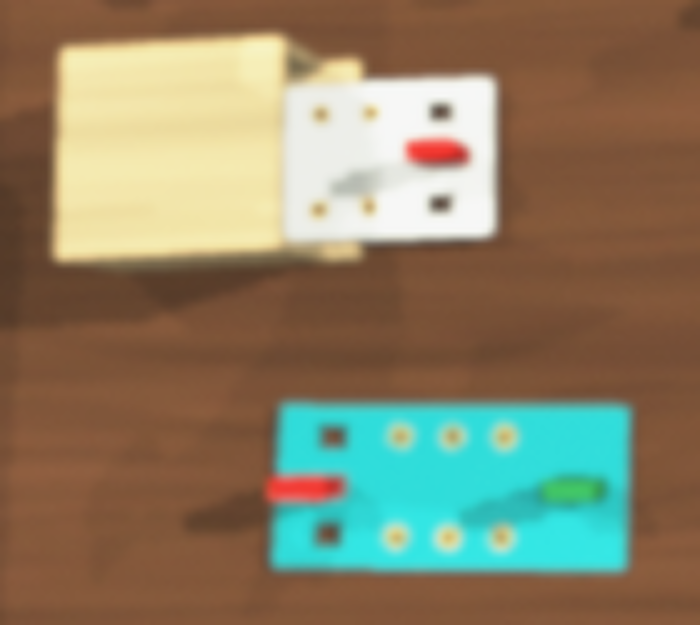

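The white template in the rack, red fin at native top pixel (177,221), fits the description. The turquoise plate at (183,287) is the look-alike. The crop confirms the white plate with its slots and red fin sticking out of the plywood rack. In the scene view the door at (240,220) is open about 1.54 rad.

Emit:
carry_out(jaw=[0,0,0,0,0,0,0,0,0,0], offset=[[0,0,0],[0,0,0],[0,0,0],[0,0,0],[0,0,0],[0,0,0],[0,0,0],[0,0,0],[0,0,0],[0,0,0]], delta_rot=[[0,0,7.1],[0,0,7.1],[0,0,7.1],[0,0,7.1],[0,0,7.1],[0,0,7.1],[0,0,7.1],[0,0,7.1],[0,0,7.1],[0,0,7.1]])

```text
time: 2.63
ee_pos: [0.1226, 0.5362, 0.2313]
orientation: [-0.0, 0.671, 0.742, 0.0]
ft_force: [0.5, -0.9, -0.6]
gripper_width: 0.0854
grasp_force: 0.0
```

```bash
cat >> h.py <<'E'
from scipy.spatial.transform import Rotation as Ro
def go(x,y,z,yaw,pitch=0):
    """print shift (cm, current tool axes) and turn (deg) to pose: tool z down, tool y at world angle yaw deg; pitch about tool y"""
    s=robot.sense(); q=s["orientation"]; R=Ro.from_quat([q[1],q[2],q[3],q[0]])
    c,k=np.cos(np.radians(yaw)),np.sin(np.radians(yaw))
    T=Ro.from_matrix(np.array([[-k,c,0],[c,k,0],[0,0,-1]]).T.T)*Ro.from_rotvec([0,np.radians(pitch),0])
    d=np.array([x,y,z])-s["ee_pos"]
    print("t",round(s["time"],2),"pos",np.round(s["ee_pos"],4),"F",np.round(s["ft_force"],1),"w",round(s["gripper_width"],4),"gf",np.round(s["grasp_force"],1))
    print("shift cm",(R.inv().apply(d)*100).round(2),"turn",np.degrees((R.inv()*T).as_rotvec()).round(2),"toolyaw",np.degrees(np.arctan2(*R.apply([0,1,0])[[1,0]])).round(2))
E
python3 -c "
from h import *
go(.4995,.2825,.13,2)"
```

```text
t 2.63 pos [0.1226 0.5362 0.2313] F [ 0.5 -0.9 -0.6] w 0.0854 gf 0.0
shift cm [-29.03  34.95  10.13] turn [ 0.   -0.    3.77] toolyaw 5.77
```

Emit:
carry_out(jaw=[0,0,0,0,0,0,0,0,0,0], offset=[[-2.6,3.1,0],[-2.6,3.1,0],[-2.6,3.1,0],[-2.6,3.1,0],[-2.6,3.1,0],[-2.6,3.1,0],[-2.6,3.1,0],[-2.6,3.1,0],[-2.6,3.1,0],[-2.6,3.1,0]], delta_rot=[[0,0,0],[0,0,0],[0,0,0],[0,0,0],[0,0,0],[0,0,0],[0,0,0],[0,0,0],[0,0,0],[0,0,3.8]])

```text
time: 3.47
ee_pos: [0.46, 0.3092, 0.2315]
orientation: [0.0, 0.692, 0.722, 0.0]
ft_force: [0.0, 0.6, -0.4]
gripper_width: 0.0853
grasp_force: 0.0
```

```bash
python3 -c "
from h import *
go(.4995,.2825,.08,2)"
```

```text
t 3.47 pos [0.46   0.3092 0.2315] F [ 0.   0.6 -0.4] w 0.0853 gf 0.0
shift cm [-2.83  3.83 15.15] turn [ 0.02 -0.01  0.38] toolyaw 2.38
```

Emit:
carry_out(jaw=[0,0,0,0,0,0,0,0], offset=[[-1.4,1.9,3.0],[-1.4,1.9,3.0],[0,0,3.2],[0,0,3.2],[0,0,3.1],[0,0,2.8],[0,0,2.3],[0,0,0]], delta_rot=[[0,0,0],[0,0,0],[0,0,0],[0,0,0],[0,0,0],[0,0,0],[0,0,0],[0,0,0]])

```text
time: 4.13
ee_pos: [0.4955, 0.2831, 0.0208]
orientation: [-0.001, 0.693, 0.721, -0.003]
ft_force: [-0.9, 0.3, -1.5]
gripper_width: 0.0851
grasp_force: 0.0
```

```bash
python3 - <<'E'
from h import *
go(.4995,.2825,.024,2)
p=vision.get_image("scene"); save(p,"grasp1.png",(240,110,370,200),5)
E
```

```text
t 4.13 pos [0.4955 0.2831 0.0208] F [-0.9  0.3 -1.5] w 0.0851 gf 0.0
shift cm [-0.08  0.39 -0.32] turn [-0.37  0.16  0.31] toolyaw 2.31
```

View pics/grasp1.png

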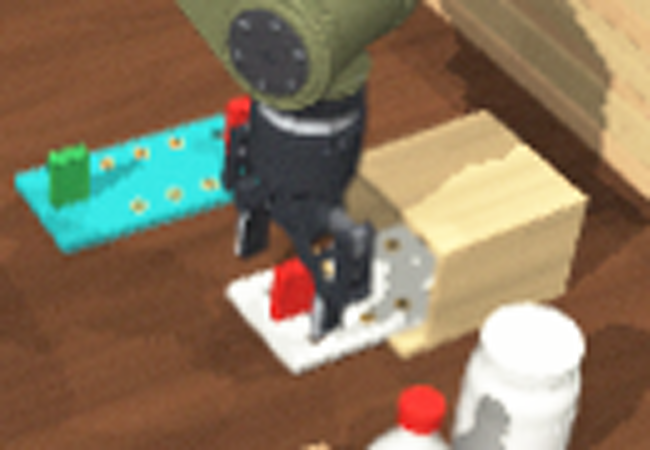

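The crop shows the red fin at (293,288) midway between the open finger tips at (250,245) and (320,330), so I'm closing.

Emit:
carry_out(jaw=[0,0.3,0.6,1,1,1,1,1,1,1], offset=[[0,0.35,-0.2],[0,0,0],[0,0,0],[0,0,0],[0,0,0],[0,0,0],[0,0,0],[0,0,0],[0,0,0],[0,0,0]], delta_rot=[[0,0,0],[0,0,0],[0,0,0],[0,0,0],[0,0,0],[0,0,0],[0,0,0],[0,0,0],[0,0,0],[0,0,0]])

```text
time: 5.02
ee_pos: [0.5012, 0.2844, 0.0275]
orientation: [0.0, 0.693, 0.721, 0.0]
ft_force: [-1.9, -0.9, 4.3]
gripper_width: 0.0107
grasp_force: 59.7
```

Emit:
carry_out(jaw=[1,1,1,1,1,1,1,1,1,1], offset=[[0,0,-0.3],[-1.5,0,0],[-2,-0.03,0],[-2.2,-0.03,0],[-2.2,-0.03,0],[-2.2,-0.03,0],[-2.2,-0.03,0],[-2.2,-0.03,0],[-2.2,-0.03,0],[-2.2,-0.03,0]], delta_rot=[[0,0,0],[0,0,0],[0,0,0],[0,0,0],[0,0,0],[0,0,0],[0,0,0],[0,0,0],[0,0,0],[0,0,0]])

```text
time: 5.85
ee_pos: [0.506, 0.0937, 0.0301]
orientation: [-0.0, 0.693, 0.721, -0.0]
ft_force: [0.5, -0.7, -1.4]
gripper_width: 0.0109
grasp_force: 58.9
```

```bash
python3 - <<'E'
from h import *
go(.5,.08,.03,2)
p=vision.get_image("scene"); save(p,"draw.png",(200,100,370,230),4)
E
```

```text
t 5.85 pos [0.506  0.0937 0.0301] F [ 0.5 -0.7 -1.4] w 0.0109 gf 58.9
shift cm [-1.35 -0.65  0.01] turn [-0.03  0.01  0.31] toolyaw 2.31
```

View pics/draw.png

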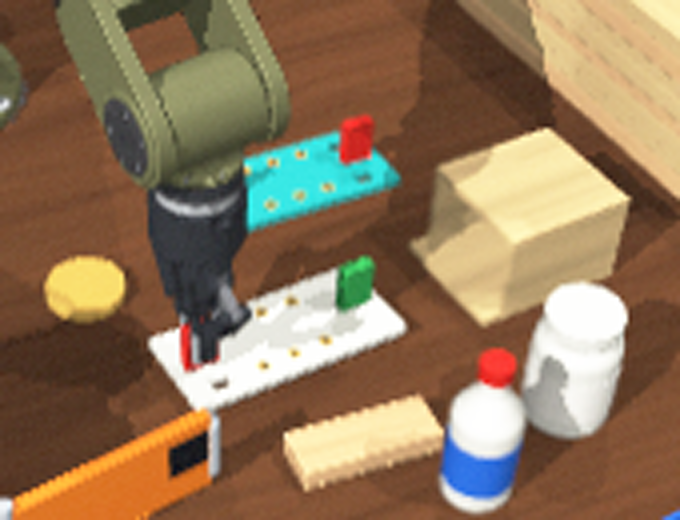

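The template is clear of the rack, with its green fin at crop (355,283) and the red fin held. I'm lowering it now.

Emit:
carry_out(jaw=[1,1,1,1,0.7,0.4,0,0,0,0], offset=[[0,0,0.5],[0,0,0.3],[0,0,0.2],[0,0,0],[0,0,0],[0,0,0],[0,0,0],[0,0,0],[0,0,0],[0,0,0]], delta_rot=[[0,0,0],[0,0,0],[0,0,0],[0,0,0],[0,0,0],[0,0,0],[0,0,0],[0,0,0],[0,0,0],[0,0,0]])

```text
time: 6.73
ee_pos: [0.5064, 0.0955, 0.0203]
orientation: [0.0, 0.693, 0.721, 0.0]
ft_force: [0.5, -0.3, -0.1]
gripper_width: 0.0822
grasp_force: 0.0
```

Emit:
carry_out(jaw=[0,0,0,0,0], offset=[[0,0,0],[0,0,-2.5],[0,0,-4],[0,0,-4],[0,0,-2]], delta_rot=[[0,0,0],[0,0,0],[0,0,0],[0,0,0],[0,0,0]])

```text
time: 7.15
ee_pos: [0.5075, 0.0956, 0.1498]
orientation: [0.002, 0.693, 0.721, 0.002]
ft_force: [0.4, -0.3, 0.4]
gripper_width: 0.0852
grasp_force: 0.0
```

```bash
cat >> h.py <<'E'
def tmpl(p,green=True,box=(.3,.7,-.5,.35),z=(.003,.06),finz=(.035,.1)):
    X=cloud(p); hsv=cv2.cvtColor(p["img"],cv2.COLOR_BGR2HSV); H,S,V=[hsv[...,i] for i in range(3)]
    m=big(reg(X,*box,*z)&(S<60)&(V>120)); rect(X[m],"plate")
    m=reg(X,*box,*finz)&(H>50)&(H<75)&(S>100); 
    if m.any(): rect(X[big(m)],"green")
    m=reg(X,*box,*finz)&((H<8)|(H>172))&(S>120)
    if m.any(): rect(X[big(m)],"red")
E
python3 - <<'E'
from h import *
p=vision.get_image("top"); tmpl(p,box=(.43,.6,-.02,.33),z=(.002,.03))
p=vision.get_image("scene"); tmpl(p,box=(.43,.6,-.02,.33),z=(.002,.03),finz=(.02,.1))
go(.5,.25,.1,2)
E
```

```text
plate 217 c [475.2 251.9] size [47.3 43.6] ang 88.58 zmed 0.0091
green 41 c [498.  246.1] size [ 9.1 29.2] ang 0.48 zmed 0.0531
plate 946 c [504.3 172.8] size [ 96.1 205.9] ang 2.19 zmed 0.0103
green 75 c [502.7 244.4] size [30.6 16.1] ang 87.55 zmed 0.044
red 88 c [504.5  95.3] size [16.5 29.3] ang 1.08 zmed 0.0436
t 7.25 pos [0.508  0.0956 0.1492] F [-0.5  0.1 -0.2] w 0.0853 gf 0.0
shift cm [15.45 -0.21  4.93] turn [ 0.39 -0.03  0.32] toolyaw 2.32
```

Emit:
carry_out(jaw=[0,0,0,0,0,0,0,0,0,0], offset=[[3.7,0,0],[3.7,0,0],[3.7,0,0],[3.85,-0.1,1.5],[0,0,3],[0,0,3],[0,0,2.5],[0,0,2],[0,0,1.3],[0,0,0]], delta_rot=[[0,0,0],[0,0,0],[0,0,0],[0,0,0],[0,0,0],[0,0,0],[0,0,0],[0,0,0],[0,0,0],[0,0,0]])

```text
time: 8.08
ee_pos: [0.4978, 0.2441, 0.0092]
orientation: [-0.001, 0.693, 0.721, -0.002]
ft_force: [0.0, -0.9, 0.1]
gripper_width: 0.0853
grasp_force: 0.0
```

```bash
python3 -c "
from h import *
go(.5005,.2450,.015,2.2)"
```

```text
t 8.08 pos [0.4978 0.2441 0.0092] F [ 0.  -0.9  0.1] w 0.0853 gf 0.0
shift cm [ 0.08  0.27 -0.59] turn [-0.27  0.1   0.12] toolyaw 2.32
```

Emit:
carry_out(jaw=[0,0.3,0.6,1,1,1,1,1,1,1], offset=[[0.1,0.2,-0.4],[0,0,0],[0,0,0],[0,0,0],[0,0,0],[0,0,0],[0,0,0],[0,0,0],[0,0,0],[0,0,0]], delta_rot=[[0,0,0],[0,0,0],[0,0,0],[0,0,0],[0,0,0],[0,0,0],[0,0,0],[0,0,0],[0,0,0],[0,0,0]])

```text
time: 8.92
ee_pos: [0.5015, 0.2459, 0.0166]
orientation: [0.0, 0.693, 0.721, 0.0]
ft_force: [-0.5, -0.6, 6.6]
gripper_width: 0.0113
grasp_force: 59.3
```

Emit:
carry_out(jaw=[1,1,1,1,1], offset=[[0,0,-1],[0,0,-3],[0,0,-3],[0,0,-3],[0,0,0]], delta_rot=[[0,0,0],[0,0,0],[0,0,0],[0,0,0],[0,0,0]])

```text
time: 9.33
ee_pos: [0.5033, 0.2467, 0.1225]
orientation: [0.002, 0.693, 0.721, 0.004]
ft_force: [0.4, 0.4, -1.2]
gripper_width: 0.0114
grasp_force: 58.8
```

```bash
python3 - <<'E'
from h import *
go(.5405,-.0425,.1,6.2)
p=vision.get_image("scene"); X=cloud(p); hsv=cv2.cvtColor(p["img"],cv2.COLOR_BGR2HSV); H,S,V=[hsv[...,i] for i in range(3)]
m=big(reg(X,.43,.58,.04,.31,.05,.16)&(S<60)&(V>120)); P=X[m]; rect(P,"plate")
A=np.c_[P[:,:2],np.ones(len(P))]
for i in range(3):
    c=np.linalg.lstsq(A,P[:,2],rcond=None)[0]; r=P[:,2]-A@c; k=abs(r)<.004; A,P=A[k],P[k]
print("slope deg x,y",np.degrees(c[:2]).round(2),"z at centre",(np.array([.503,.17,1])@c).round(4),len(P))
m=reg(X,.43,.58,.04,.31,.06,.2)&((H<8)|(H>172))&(S>120); rect(X[big(m)],"red")
E
```

```text
t 9.33 pos [0.5033 0.2467 0.1225] F [ 0.4  0.4 -1.2] w 0.0114 gf 58.8
shift cm [-29.06   2.52   2.18] turn [ 0.45 -0.15 -3.88] toolyaw 2.32
plate 1020 c [506.4 171.7] size [ 94.4 201.8] ang 2.25 zmed 0.1146
slope deg x,y [ 0.59 -0.44] z at centre 0.1145 925
red 119 c [509.4  95.5] size [16.3 30. ] ang 3.37 zmed 0.1421
```

Emit:
carry_out(jaw=[1,1,1,1,1,1,1,1,1,1], offset=[[0,0,0],[-2.5,0,0],[-3.9,0,0],[-4,0,0],[-4,0,0],[-4,0,0],[-4,0,0],[-4,0,0],[-3,0,0],[-2,0.1,0]], delta_rot=[[0,0,-3.9],[0,0,0],[0,0,0],[0,0,0],[0,0,0],[0,0,0],[0,0,0],[0,0,0],[0,0,0],[0,0,0]])

```text
time: 10.22
ee_pos: [0.5356, -0.069, 0.1153]
orientation: [-0.001, 0.668, 0.744, -0.001]
ft_force: [-0.3, 0.0, -1.4]
gripper_width: 0.0112
grasp_force: 58.7
```

```bash
python3 - <<'E'
from h import *
go(.5388,-.0656,.047,6.2)
p=vision.get_image("top"); X=cloud(p); hsv=cv2.cvtColor(p["img"],cv2.COLOR_BGR2HSV); H,S,V=[hsv[...,i] for i in range(3)]
B=(.43,.62,-.25,-.02)
m=reg(X,*B,.10,.2)&((H<8)|(H>172))&(S>120)
if m.any(): rect(X[big(m)],"red")
m=big(reg(X,*B,.085,.13)&(S<60)&(V>100)); rect(X[m],"plate")
p=vision.get_image("scene"); save(p,"wp1.png",(70,100,270,250),4)
E
```

```text
t 10.22 pos [ 0.5356 -0.069   0.1153] F [-0.3  0.  -1.4] w 0.0112 gf 58.7
shift cm [0.3  0.37 6.83] turn [-0.11 -0.02 -0.1 ] toolyaw 6.1
red 60 c [ 549.3 -214.9] size [10.5 25.1] ang 1.87 zmed 0.1507
plate 704 c [ 549.4 -205. ] size [90.3 75.8] ang 5.79 zmed 0.1066
```

View pics/wp1.png

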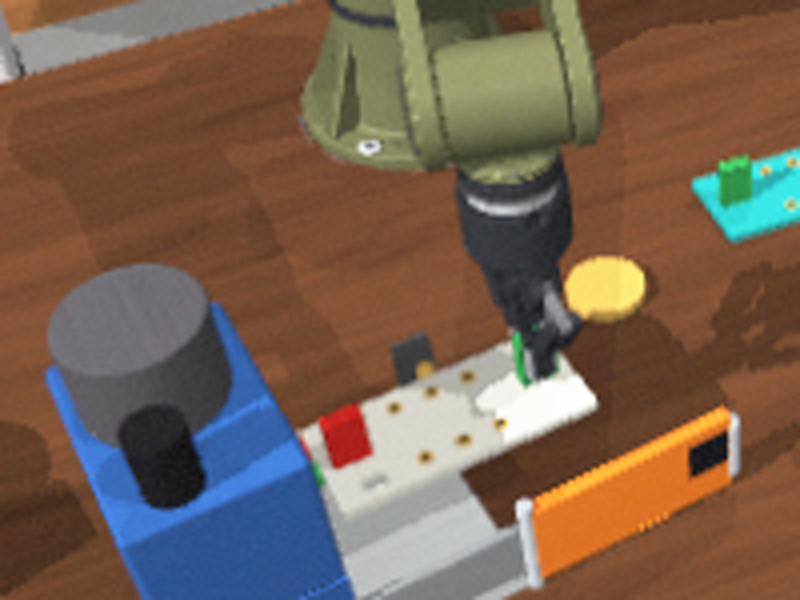

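Red fin at crop (345,435) lies just in front of the blue hood, the plate is level above the bay, and the door stands clear. I'm lowering into the bay.

Emit:
carry_out(jaw=[1,1,1,1,1,1], offset=[[0.3,0.35,1],[0,0,2],[0,0,2],[0,0,1.3],[0,0,0.5],[0,0,0]], delta_rot=[[0,0,0],[0,0,0],[0,0,0],[0,0,0],[0,0,0],[0,0,0]])

```text
time: 10.82
ee_pos: [0.5386, -0.0616, 0.0464]
orientation: [-0.001, 0.667, 0.745, -0.001]
ft_force: [-0.8, -0.1, -1.1]
gripper_width: 0.0114
grasp_force: 58.7
```

```bash
cat >> h.py <<'E'
O=np.array([.5593,-.2545]); A_=np.radians(6.2); ex=np.array([np.sin(A_),-np.cos(A_)]); ey=np.array([np.cos(A_),np.sin(A_)])
def mpos(v=None):
    d=(np.array(robot.sense()["ee_pos"][:2]) if v is None else np.array(v)[:2])-O; return (d@np.c_[ex,ey]*1000).round(1)
E
python3 -c "
from h import *
go(.5388,-.0656,.047,6.2); print(mpos())"
```

```text
t 10.82 pos [ 0.5386 -0.0616  0.0464] F [-0.8 -0.1 -1.1] w 0.0114 gf 58.7
shift cm [-0.4  -0.02 -0.06] turn [-0.18 -0.06  0.09] toolyaw 6.29
[-194.     0.2]
```

Emit:
carry_out(jaw=[1,1,1,1,1,1,1,1,1], offset=[[-1,-0.3,0],[-1.6,-0.4,0],[-1.6,-0.4,0],[-1.6,0,0],[-1.6,0,0],[-1.4,0,0],[-1,0,0],[0,0,0.3],[0,0,0.2]], delta_rot=[[0,0,0],[0,0,0],[0,0,0],[0,0,0],[0,0,0],[0,0,0],[0,0,0],[0,0,0],[0,0,0]])

```text
time: 11.57
ee_pos: [0.5391, -0.1616, 0.0431]
orientation: [0.0, 0.668, 0.744, 0.0]
ft_force: [0.7, 1.5, -2.6]
gripper_width: 0.0118
grasp_force: 58.7
```

```bash
python3 -c "
from h import *
go(.55,-.17,.0386,6.2); print(mpos())"
```

```text
t 11.57 pos [ 0.5391 -0.1616  0.0431] F [ 0.7  1.5 -2.6] w 0.0118 gf 58.7
shift cm [-0.95  0.99  0.45] turn [ 0.01 -0.   -0.02] toolyaw 6.18
[-94.5 -10. ]
```

Emit:
carry_out(jaw=[1,1,1,1,1], offset=[[0,0,0.2],[-0.2,0,0.1],[-0.2,0,0],[-0.2,0,0],[0,0,0]], delta_rot=[[0,0,0],[0,0,0],[0,0,0],[0,0,0],[0,0,0]])

```text
time: 11.98
ee_pos: [0.54, -0.1676, 0.0404]
orientation: [0.0, 0.668, 0.744, 0.0]
ft_force: [-0.5, -0.3, -1.4]
gripper_width: 0.0116
grasp_force: 58.7
```

Emit:
carry_out(jaw=[1,1,1], offset=[[-0.2,0,0],[-0.2,0,0],[0,0,0]], delta_rot=[[0,0,0],[0,0,0],[0,0,0]])

```text
time: 12.23
ee_pos: [0.5403, -0.1718, 0.0404]
orientation: [0.0, 0.668, 0.744, 0.0]
ft_force: [-0.3, 0.0, -0.9]
gripper_width: 0.0114
grasp_force: 58.7
```

Emit:
carry_out(jaw=[1,1,1], offset=[[-0.2,0,0],[-0.1,0,0],[0,0,0]], delta_rot=[[0,0,0],[0,0,0],[0,0,0]])

```text
time: 12.48
ee_pos: [0.5404, -0.1735, 0.0402]
orientation: [-0.001, 0.668, 0.744, 0.0]
ft_force: [-1.9, 8.0, 0.4]
gripper_width: 0.0112
grasp_force: 59.2
```

Emit:
carry_out(jaw=[1,1,1], offset=[[-0.1,0,0],[-0.1,0,0],[0,0,0]], delta_rot=[[0,0,0],[0,0,0],[0,0,0]])

```text
time: 12.73
ee_pos: [0.5404, -0.1735, 0.0402]
orientation: [-0.002, 0.667, 0.745, 0.001]
ft_force: [-4.2, 24.3, 7.2]
gripper_width: 0.0115
grasp_force: 60.0
```

Emit:
carry_out(jaw=[1,1,1], offset=[[0.2,0,0],[0,0,0.15],[0,0,0]], delta_rot=[[0,0,0],[0,0,0],[0,0,0]])

```text
time: 12.98
ee_pos: [0.5406, -0.1734, 0.0387]
orientation: [-0.001, 0.668, 0.745, 0.0]
ft_force: [-0.6, 9.3, 2.8]
gripper_width: 0.011
grasp_force: 59.3
```

Emit:
carry_out(jaw=[1,1,1], offset=[[0,0,0.15],[0,0,0.1],[0,0,0]], delta_rot=[[0,0,0],[0,0,0],[0,0,0]])

```text
time: 13.23
ee_pos: [0.5406, -0.1731, 0.0366]
orientation: [-0.001, 0.668, 0.745, 0.001]
ft_force: [-3.7, 15.9, 8.0]
gripper_width: 0.011
grasp_force: 60.5
```

Emit:
carry_out(jaw=[1,1,1,1], offset=[[0.08,0.1,0],[0,0.1,0],[0,0.1,0],[0,0,0]], delta_rot=[[0,0,0],[0,0,0],[0,0,0],[0,0,0]])

```text
time: 13.57
ee_pos: [0.5429, -0.1724, 0.0363]
orientation: [-0.001, 0.668, 0.744, -0.0]
ft_force: [-6.9, 10.3, 5.5]
gripper_width: 0.0114
grasp_force: 60.9
```

Emit:
carry_out(jaw=[1,1,1,1], offset=[[0,0.1,0],[0,0.1,0],[0,0.1,0],[0,0,0]], delta_rot=[[0,0,0],[0,0,0],[0,0,0],[0,0,0]])

```text
time: 13.9
ee_pos: [0.5453, -0.1716, 0.036]
orientation: [-0.002, 0.668, 0.744, -0.0]
ft_force: [-11.7, 13.9, 7.7]
gripper_width: 0.0116
grasp_force: 67.0
```

Emit:
carry_out(jaw=[1,1], offset=[[0.08,0,0],[0,0,0]], delta_rot=[[0,0,0],[0,0,0]])

```text
time: 14.07
ee_pos: [0.5464, -0.1722, 0.0363]
orientation: [0.0, 0.668, 0.744, -0.0]
ft_force: [0.7, 0.1, -2.0]
gripper_width: 0.0115
grasp_force: 59.0
```

Emit:
carry_out(jaw=[1,1,1], offset=[[0,0.1,0],[0,0.1,0],[0,0,0]], delta_rot=[[0,0,0],[0,0,0],[0,0,0]])

```text
time: 14.32
ee_pos: [0.5485, -0.172, 0.0363]
orientation: [0.0, 0.668, 0.744, 0.0]
ft_force: [-0.8, 1.5, -0.5]
gripper_width: 0.0112
grasp_force: 59.0
```

```bash
python3 - <<'E'
from h import *
go(.55,-.17,.0386,6.2); print(mpos(), robot.sense()["moment"])
p=vision.get_image("top"); save(p,"bay.png",(300,150,420,250),6)
E
```

```text
t 14.32 pos [ 0.5485 -0.172   0.0363] F [-0.8  1.5 -0.5] w 0.0112 gf 59.0
shift cm [ 0.18  0.17 -0.23] turn [0.01 0.01 0.02] toolyaw 6.22
[-83.2  -1.8] [0.18461248 0.10743    0.02269537]
```

View pics/bay.png

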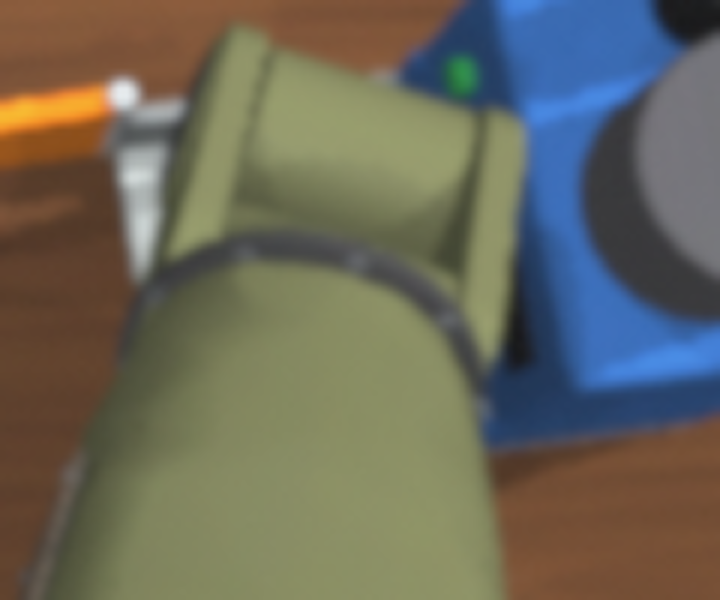

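The picture shows only the arm covering the bay (door hinge at (125,95)), so I'll go by feel.

Emit:
carry_out(jaw=[1,1,1], offset=[[0,0,0.1],[0,0,0.1],[0,0,0]], delta_rot=[[0,0,0],[0,0,0],[0,0,0]])

```text
time: 14.62
ee_pos: [0.5485, -0.1717, 0.0344]
orientation: [0.0, 0.668, 0.745, 0.0]
ft_force: [-2.7, 4.3, 4.2]
gripper_width: 0.0112
grasp_force: 59.8
```

Emit:
carry_out(jaw=[1,1,1], offset=[[0,0,0.1],[0,0,0.05],[0,0,0]], delta_rot=[[0,0,0],[0,0,0],[0,0,0]])

```text
time: 14.87
ee_pos: [0.5486, -0.1715, 0.0331]
orientation: [0.0, 0.668, 0.745, 0.0]
ft_force: [-3.0, 8.9, 6.0]
gripper_width: 0.0115
grasp_force: 60.3
```

Emit:
carry_out(jaw=[1,1,1,1], offset=[[0.05,0.1,0],[0,0.1,0],[0,0.1,0],[0,0,0]], delta_rot=[[0,0,0],[0,0,0],[0,0,0],[0,0,0]])

```text
time: 15.2
ee_pos: [0.5513, -0.1709, 0.0329]
orientation: [-0.0, 0.668, 0.744, 0.0]
ft_force: [-3.3, 3.8, 1.2]
gripper_width: 0.011
grasp_force: 59.7
```

Emit:
carry_out(jaw=[1,1,1], offset=[[0,0.1,0],[0,0.1,0],[0,0,0]], delta_rot=[[0,0,0],[0,0,0],[0,0,0]])

```text
time: 15.45
ee_pos: [0.5534, -0.171, 0.0327]
orientation: [0.0, 0.668, 0.744, -0.0]
ft_force: [1.2, 0.9, -0.9]
gripper_width: 0.011
grasp_force: 59.0
```

Emit:
carry_out(jaw=[1,1,1,1], offset=[[0,0.1,0],[0,0.1,0],[0,0.1,0],[0,0,0]], delta_rot=[[0,0,0],[0,0,0],[0,0,0],[0,0,0]])

```text
time: 15.78
ee_pos: [0.5561, -0.1705, 0.0326]
orientation: [-0.0, 0.668, 0.744, -0.0]
ft_force: [-2.3, 1.5, -1.1]
gripper_width: 0.011
grasp_force: 59.3
```

Emit:
carry_out(jaw=[1,1,1], offset=[[0,0,0.1],[0,0,0],[0,0,0]], delta_rot=[[0,0,0],[0,0,0],[0,0,0]])

```text
time: 16.03
ee_pos: [0.5561, -0.1706, 0.0323]
orientation: [-0.0, 0.668, 0.744, -0.0]
ft_force: [-7.8, 2.8, 7.5]
gripper_width: 0.0113
grasp_force: 60.6
```

Emit:
carry_out(jaw=[1,1,1,1], offset=[[0,0.1,0],[0,0.1,0],[0,0.1,0],[0,0,0]], delta_rot=[[0,0,0],[0,0,0],[0,0,0],[0,0,0]])

```text
time: 16.37
ee_pos: [0.5583, -0.17, 0.0324]
orientation: [-0.001, 0.668, 0.744, -0.0]
ft_force: [-14.8, 5.5, 13.9]
gripper_width: 0.0111
grasp_force: 64.6
```

```bash
python3 - <<'E'
from h import *
go(.55,-.17,.0316,6.2); print(mpos(), robot.sense()["moment"])
p=vision.get_image("scene"); X=cloud(p); hsv=cv2.cvtColor(p["img"],cv2.COLOR_BGR2HSV); H,S,V=[hsv[...,i] for i in range(3)]
save(p,"bay2.png",(110,170,250,275),5)
E
```

```text
t 16.37 pos [ 0.5583 -0.17    0.0324] F [-14.8   5.5  13.9] w 0.0111 gf 64.6
shift cm [ 0.09 -0.82  0.08] turn [-0.14 -0.08 -0.04] toolyaw 6.16
[-84.1   8.1] [ 0.81692208  2.41663293 -0.9765924 ]
```

View pics/bay2.png

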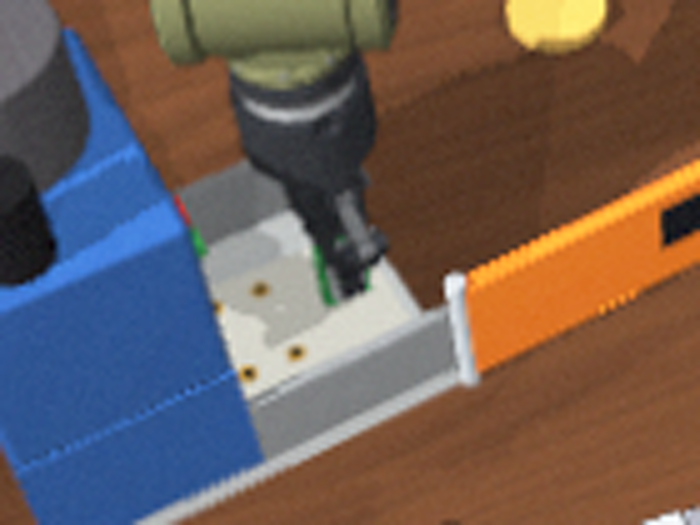

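The crop shows the plate flat-looking in the bay with the green fin held at (330,275). Next I'll check its slope by a plane fit.

```bash
cat >> h.py <<'E'
def slope(p):
    X=cloud(p); hsv=cv2.cvtColor(p["img"],cv2.COLOR_BGR2HSV); S,V=hsv[...,1],hsv[...,2]
    M=((X[...,:2]-O)@np.c_[ex,ey])*1000
    m=(M[...,0]>-108)&(M[...,0]<-2)&(M[...,1]>-35)&(M[...,1]<52)&(X[...,2]>.012)&(X[...,2]<.038)&(S<70)
    m=cv2.erode(big(m).astype(np.uint8),np.ones((3,3)))>0
    P=np.c_[M[m],X[m][:,2]*1000]
    for i in range(4):
        A=np.c_[P[:,:2],np.ones(len(P))]; c=np.linalg.lstsq(A,P[:,2],rcond=None)[0]; r=P[:,2]-A@c; P=P[abs(r)<3]
    print("n",len(P),"slope deg mx,my",np.degrees(c[:2]).round(2),"z top at mx=-100,-10:",(c@[-100,0,1]).round(1),(c@[-10,0,1]).round(1),"range my",P[:,1].min().round(),P[:,1].max().round())
    m=(M[...,0]>-125)&(M[...,0]<-2)&(X[...,2]>.012)&(X[...,2]<.035)&(M[...,1]>-60)&(M[...,1]<78)&(S<70)&(V>165); rect(np.c_[M[m]/1000,X[m][:,2]],"white in machine frame")
E
python3 - <<'E'
from h import *
for i in range(2): slope(vision.get_image("scene"))
E
```

```text
n 341 slope deg mx,my [ 1.74 -0.15] z top at mx=-100,-10: 25.4 28.1 range my -32.0 43.0
white in machine frame 623 c [-58.8  -5.4] size [113.7 107.7] ang 0.48 zmed 0.0265
n 331 slope deg mx,my [ 1.43 -0.64] z top at mx=-100,-10: 25.6 27.8 range my -29.0 45.0
white in machine frame 616 c [-57.6  -4.9] size [114.9 105.1] ang 4.2 zmed 0.0265
```

Emit:
carry_out(jaw=[1,1,1], offset=[[0.1,0,-0.2],[0,0,0],[0,0,0]], delta_rot=[[0,0,0],[0,1,0],[0,0,0]])

```text
time: 16.77
ee_pos: [0.5596, -0.1696, 0.0343]
orientation: [-0.006, 0.668, 0.744, 0.006]
ft_force: [-0.8, 1.3, 1.7]
gripper_width: 0.0117
grasp_force: 59.7
```

Emit:
carry_out(jaw=[1,1,1], offset=[[0,0,0],[0,0,0],[0,0,0]], delta_rot=[[0,0.7,0],[0,0.7,0],[0,0,0]])

```text
time: 17.02
ee_pos: [0.5595, -0.1695, 0.0341]
orientation: [-0.016, 0.668, 0.744, 0.015]
ft_force: [-1.4, 3.2, 4.0]
gripper_width: 0.0113
grasp_force: 60.0
```

```bash
python3 - <<'E'
from h import *
go(.55,-.17,.0316,6.2); print(mpos(), robot.sense()["moment"].round(2) if hasattr(robot.sense()["moment"],"round") else robot.sense()["moment"])
slope(vision.get_image("scene"))
E
```

```text
t 17.02 pos [ 0.5595 -0.1695  0.0341] F [-1.4  3.2  4. ] w 0.0113 gf 60.0
shift cm [ 0.04 -0.95  0.25] turn [ 0.05 -2.44  0.02] toolyaw 6.22
[-84.5   9.4] [-0.21  0.07 -0.08]
n 341 slope deg mx,my [ 1.22 -0.19] z top at mx=-100,-10: 27.5 29.4 range my -30.0 44.0
white in machine frame 617 c [-58.5  -4.2] size [115.1 110.2] ang 1.89 zmed 0.0283
```

Emit:
carry_out(jaw=[1,1,1,1,1], offset=[[-0.1,0,0],[0,-0.1,0],[0,-0.1,0],[0,-0.1,0],[0,0,0]], delta_rot=[[0,0,0],[0,0,0],[0,0,0],[0,0,0],[0,0,0]])

```text
time: 17.48
ee_pos: [0.5571, -0.1695, 0.0342]
orientation: [-0.015, 0.667, 0.745, 0.015]
ft_force: [3.8, 9.5, 5.2]
gripper_width: 0.0112
grasp_force: 60.2
```

Emit:
carry_out(jaw=[1,1,1,1], offset=[[0,-0.1,0],[0,-0.1,0],[0,-0.1,0],[0,0,0]], delta_rot=[[0,0.3,0],[0,0,0],[0,0,0],[0,0,0]])

```text
time: 17.82
ee_pos: [0.5546, -0.1694, 0.0344]
orientation: [-0.017, 0.667, 0.745, 0.017]
ft_force: [6.6, 15.0, 5.2]
gripper_width: 0.0115
grasp_force: 63.0
```

Emit:
carry_out(jaw=[1,1,1,1], offset=[[0,-0.1,0],[0,-0.1,0],[0,-0.1,0],[0,0,0]], delta_rot=[[0,0.3,0],[0,0,0],[0,0,0],[0,0,0]])

```text
time: 18.15
ee_pos: [0.5501, -0.1705, 0.0333]
orientation: [-0.02, 0.667, 0.744, 0.018]
ft_force: [1.7, 6.8, 0.1]
gripper_width: 0.0112
grasp_force: 59.5
```

```bash
python3 - <<'E'
from h import *
go(.55,-.17,.0316,6.2); print(mpos(), np.round(robot.sense()["moment"],2))
slope(vision.get_image("scene"))
E
```

```text
t 18.15 pos [ 0.5501 -0.1705  0.0333] F [1.7 6.8 0.1] w 0.0112 gf 59.5
shift cm [ 0.04 -0.    0.18] turn [-0.03 -3.06  0.04] toolyaw 6.24
[-84.5  -0.1] [ 1.04 -0.3   0.11]
n 381 slope deg mx,my [1.14 0.55] z top at mx=-100,-10: 26.4 28.2 range my -31.0 44.0
white in machine frame 673 c [-58.8  -6.9] size [114.4 105.7] ang 0.82 zmed 0.0272
```

Emit:
carry_out(jaw=[1,1,1,1], offset=[[0.1,0,0],[0,0,0],[0,0,0],[0,0,0]], delta_rot=[[0,0,0],[0,0.7,0],[0,0.7,0],[0,0,0]])

```text
time: 18.53
ee_pos: [0.5501, -0.1706, 0.0336]
orientation: [-0.029, 0.667, 0.744, 0.026]
ft_force: [1.6, 0.2, -2.8]
gripper_width: 0.0115
grasp_force: 59.4
```

```bash
python3 - <<'E'
from h import *
go(.55,-.17,.0316,6.2); print(mpos(), np.round(robot.sense()["moment"],2))
slope(vision.get_image("scene"));slope(vision.get_image("scene"))
E
```

```text
t 18.53 pos [ 0.5501 -0.1706  0.0336] F [ 1.6  0.2 -2.8] w 0.0115 gf 59.4
shift cm [ 0.04 -0.01  0.21] turn [-0.   -4.47 -0.  ] toolyaw 6.2
[-84.4  -0.1] [ 0.3  -0.25  0.2 ]
n 371 slope deg mx,my [-0.04  0.03] z top at mx=-100,-10: 27.2 27.1 range my -31.0 43.0
white in machine frame 671 c [-59.2  -6.6] size [114.4 105.4] ang 0.25 zmed 0.0268
n 368 slope deg mx,my [-0.35  0.42] z top at mx=-100,-10: 27.1 26.5 range my -30.0 44.0
white in machine frame 674 c [-59.3  -6.3] size [114.7 106.4] ang 0.47 zmed 0.0266
```

Emit:
carry_out(jaw=[1,1,1,1], offset=[[0,0,0.15],[0,0,0.1],[0,0,0.1],[0,0,0]], delta_rot=[[0,0,0],[0,0,0],[0,0,0],[0,0,0]])

```text
time: 18.97
ee_pos: [0.5502, -0.1702, 0.0315]
orientation: [-0.028, 0.667, 0.744, 0.026]
ft_force: [-6.6, 0.8, 13.5]
gripper_width: 0.0116
grasp_force: 61.6
```

```bash
python3 - <<'E'
from h import *
go(.55,-.17,.0316,6.2); print(mpos(), np.round(robot.sense()["moment"],2))
slope(vision.get_image("scene"));slope(vision.get_image("scene"))
E
```

```text
t 18.97 pos [ 0.5502 -0.1702  0.0315] F [-6.6  0.8 13.5] w 0.0116 gf 61.6
shift cm [ 0.02 -0.02 -0.  ] turn [ 0.01 -4.37  0.03] toolyaw 6.23
[-84.8   0.1] [0.38 1.22 0.19]
n 371 slope deg mx,my [-0.29 -0.08] z top at mx=-100,-10: 25.0 24.6 range my -31.0 43.0
white in machine frame 664 c [-58.9  -6.9] size [113.8 106.3] ang 0.5 zmed 0.0247
n 356 slope deg mx,my [-0.28 -0.77] z top at mx=-100,-10: 25.3 24.9 range my -29.0 41.0
white in machine frame 660 c [-59.9  -6.6] size [105.8 113.7] ang 89.09 zmed 0.0248
```

The plate is now level at bed height, so it has dropped over the pins. Releasing.

Emit:
carry_out(jaw=[0.8,0.5,0.2,0,0,0,0,0], offset=[[0,0,-0.1],[0,0,0],[0,0,0],[0,0,0],[0,0,0],[0,0,-2],[0,0,-3],[0,0,-3]], delta_rot=[[0,0,0],[0,0,0],[0,0,0],[0,0,0],[0,0,0],[0,0,0],[0,-2.2,0],[0,-2.2,0]])

```text
time: 19.73
ee_pos: [0.5502, -0.1753, 0.1114]
orientation: [-0.0, 0.668, 0.744, -0.001]
ft_force: [0.4, -0.8, 0.7]
gripper_width: 0.0852
grasp_force: 0.0
```

```bash
python3 - <<'E'
from h import *
go(.53,.02,.25,6.2); print(mpos())
p=vision.get_image("scene");slope(p);slope(vision.get_image("scene"))
X=cloud(p); hsv=cv2.cvtColor(p["img"],cv2.COLOR_BGR2HSV); H,S,V=[hsv[...,i] for i in range(3)]
m=big(reg(X,.45,.65,-.25,-.1,.025,.1)&(H>50)&(H<75)&(S>100)); rect(X[m],"green"); print(mpos(X[m].mean(0)))
E
```

```text
t 19.73 pos [ 0.5502 -0.1753  0.1114] F [ 0.4 -0.8  0.7] w 0.0852 gf 0.0
shift cm [ 19.63   0.07 -13.88] turn [-0.1   0.05 -0.04] toolyaw 6.16
[-79.7  -0.5]
n 351 slope deg mx,my [-0.08  0.75] z top at mx=-100,-10: 24.8 24.7 range my -30.0 42.0
white in machine frame 707 c [-59.7  -7.2] size [105.4 113.8] ang 89.85 zmed 0.0245
n 353 slope deg mx,my [-0.04  0.58] z top at mx=-100,-10: 24.8 24.8 range my -31.0 43.0
white in machine frame 708 c [-59.7  -6.4] size [106.1 114.2] ang 89.82 zmed 0.0247
green 103 c [ 552.7 -171.9] size [ 9.8 28.8] ang 2.93 zmed 0.0526
[-82.5   3.1]
```

Emit:
carry_out(jaw=[0.5,1,1,1,1,1,1,1,1,1], offset=[[0,0,-2.5],[2.5,2,-1],[2.9,2.2,0],[2.9,2.2,0],[2.9,2.2,0],[2.9,2.2,0],[2.5,1.9,0],[1.2,0.5,0],[0,0,0],[0,0,0]], delta_rot=[[0,0,0],[0,0,0],[0,0,0],[0,0,0],[0,0,0],[0,0,0],[0,0,0],[0,0,0],[0,0,0],[0,0,0]])

```text
time: 20.67
ee_pos: [0.6623, 0.0163, 0.1453]
orientation: [-0.0, 0.667, 0.745, -0.0]
ft_force: [-0.1, -0.2, 0.1]
gripper_width: -0.0001
grasp_force: 0.0
```

```bash
python3 - <<'E'
from h import *
go(.6617,.015,.04,6.2); print(mpos())
p=vision.get_image("top"); X=cloud(p); hsv=cv2.cvtColor(p["img"],cv2.COLOR_BGR2HSV); H,S,V=[hsv[...,i] for i in range(3)]
m=reg(X,.5,.72,-.2,.1,.05,.095)&(H>5)&(H<20)&(S>170); rect(X[big(m)],"door")
p=vision.get_image("scene");slope(p)
save(p,"door.png",(110,130,300,270),4)
E
```

```text
t 20.67 pos [0.6623 0.0163 0.1453] F [-0.1 -0.2  0.1] w -0.0001 gf 0.0
shift cm [-0.12 -0.06 10.53] turn [-0.07 -0.01  0.07] toolyaw 6.27
[-258.1  131.6]
door 112 c [628.2 -89.5] size [13.5 44.7] ang 8.5 zmed 0.0832
n 350 slope deg mx,my [0.25 0.27] z top at mx=-100,-10: 24.5 24.9 range my -30.0 42.0
white in machine frame 646 c [-57.6  -4.4] size [114.  100.8] ang 2.47 zmed 0.0248
```

View pics/door.png

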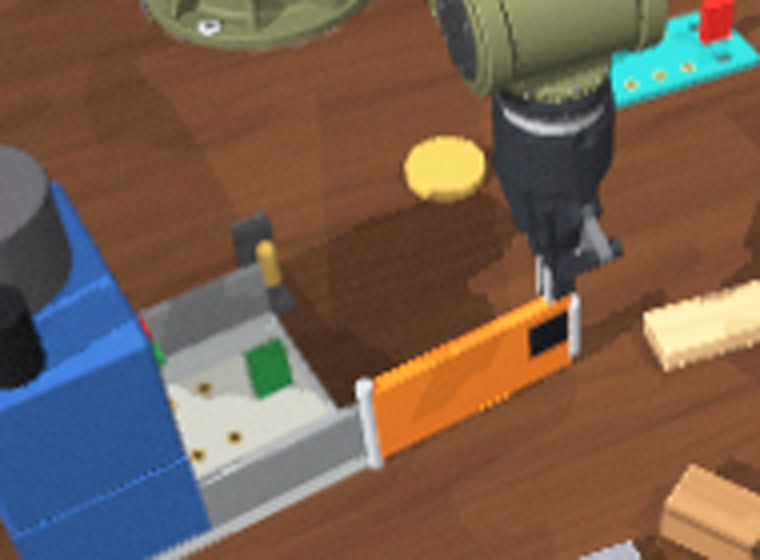

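The crop shows the template flat with its green fin at (268,368). The door is still open, and the closed fingers are at (555,285), above and on the outer side of the door. I'm going down and starting the sweep.

Emit:
carry_out(jaw=[1,1,1,1,1,1], offset=[[0,0,2],[0,0,3],[0,0,3],[0,0,2],[0,0,0.5],[0,0,0]], delta_rot=[[0,0,0],[0,0,0],[0,0,0],[0,0,0],[0,0,0],[0,0,0]])

```text
time: 21.27
ee_pos: [0.6618, 0.0151, 0.0401]
orientation: [-0.001, 0.668, 0.744, -0.001]
ft_force: [-0.0, -0.4, 0.4]
gripper_width: -0.0002
grasp_force: 0.0
```

Emit:
carry_out(jaw=[1,1,1,1,1,1,1,1], offset=[[0,-1,0],[0,-1,0],[0,-1,0],[0,-1.1,0],[-0.1,-1.6,0],[-0.1,-1.6,0],[-0.1,-1.6,0],[0,0,0]], delta_rot=[[0,0,0],[0,0,0],[0,0,0],[0,0,0],[0,0,0],[0,0,0],[0,0,0],[0,0,0]])

```text
time: 21.93
ee_pos: [0.5735, 0.0028, 0.0433]
orientation: [0.001, 0.668, 0.744, 0.001]
ft_force: [0.0, 0.0, 1.0]
gripper_width: -0.0001
grasp_force: 0.0
```

```bash
cat >> h.py <<'E'
def door(p):
    X=cloud(p); hsv=cv2.cvtColor(p["img"],cv2.COLOR_BGR2HSV); H,S,V=[hsv[...,i] for i in range(3)]
    m=reg(X,.4,.72,-.2,.1,.02,.095)&(H>5)&(H<20)&(S>170); m=big(m)
    c=mpos(X[m].mean(0)); print("door n",m.sum(),"centroid",c,"angle",np.arctan2(-(c[0]+126),88-c[1]).round(3))
E
python3 -c "
from h import *
go(.6,0,.04,6.2); print(mpos()); door(vision.get_image('scene'))"
```

```text
t 21.93 pos [0.5735 0.0028 0.0433] F [0. 0. 1.] w -0.0001 gf 0.0
shift cm [-0.56  2.6   0.33] turn [ 0.1   0.02 -0.03] toolyaw 6.17
[-254.3   42. ]
door n 497 centroid [-185.7   52.2] angle 1.031
```

Emit:
carry_out(jaw=[1,1,1,1,1,1,1,1], offset=[[-1.45,-2,0.2],[-1.2,-1.5,0],[-1.25,-1.55,0],[-1.6,-1.1,0],[-1.6,-1.1,0],[-1.2,-0.45,0],[-1,-0.4,0],[0,0,0]], delta_rot=[[0,0,0],[0,0,0],[0,0,0],[0,0,0],[0,0,0],[0,0,0],[0,0,0],[0,0,0]])

```text
time: 22.65
ee_pos: [0.5047, -0.0993, 0.0399]
orientation: [0.001, 0.668, 0.744, 0.0]
ft_force: [-0.5, 1.0, -0.6]
gripper_width: 0.0003
grasp_force: 0.0
```

```bash
python3 -c "
from h import *
go(.6,0,.04,6.2); print(mpos()); door(vision.get_image('scene'))"
```

```text
t 22.65 pos [ 0.5047 -0.0993  0.0399] F [-0.5  1.  -0.6] w 0.0003 gf 0.0
shift cm [ 8.85 10.53 -0.  ] turn [ 0.08  0.04 -0.07] toolyaw 6.13
[-160.2  -37.5]
door n 295 centroid [-1.306e+02 -1.000e-01] angle 0.052
```

Emit:
carry_out(jaw=[1,1,1,1,1,1], offset=[[-0.5,-0.1,0],[-0.5,-0.1,0],[-0.3,0,0],[-0.3,0,0],[0,0,0],[0,0,0]], delta_rot=[[0,0,0],[0,0,0],[0,0,0],[0,0,0],[0,0,0],[0,0,0]])

```text
time: 23.2
ee_pos: [0.5039, -0.1138, 0.0391]
orientation: [0.0, 0.668, 0.744, -0.0]
ft_force: [0.5, 1.3, 0.0]
gripper_width: -0.0001
grasp_force: 0.0
```

```bash
python3 -c "
from h import *
go(.6,0,.04,6.2); print(mpos()); door(vision.get_image('scene'))"
```

```text
t 23.2 pos [ 0.5039 -0.1138  0.0391] F [0.5 1.3 0. ] w -0.0001 gf 0.0
shift cm [10.27 10.79 -0.09] turn [-0.    0.01  0.01] toolyaw 6.21
[-145.9  -39.9]
door n 356 centroid [-120.2    0. ] angle -0.066
```

Emit:
carry_out(jaw=[1,1,1,1], offset=[[-0.2,0,0],[-0.2,0,0],[-0.1,0,0],[0,0,0]], delta_rot=[[0,0,0],[0,0,0],[0,0,0],[0,0,0]])

```text
time: 23.58
ee_pos: [0.5039, -0.116, 0.039]
orientation: [-0.002, 0.667, 0.745, 0.001]
ft_force: [-3.2, 26.0, 7.0]
gripper_width: 0.0001
grasp_force: 0.0
```

Firm contact, so the door is home. Backing off.

Emit:
carry_out(jaw=[1,1,1,1,1,1,1,1,1], offset=[[1,0,0],[3,0,0],[3,0,0],[2,0,-3],[2,0,-4],[2,0,-4],[0,0,-3],[0,0,0],[0,0,0]], delta_rot=[[0,0,0],[0,0,0],[0,0,0],[0,0,0],[0,0,0],[0,0,0],[0,0,0],[0,0,0],[0,0,0]])

```text
time: 24.33
ee_pos: [0.4911, 0.008, 0.175]
orientation: [0.001, 0.667, 0.745, 0.001]
ft_force: [-0.6, -0.9, -0.8]
gripper_width: -0.0004
grasp_force: 0.0
```

```bash
python3 - <<'E'
from h import *
go(.6,0,.04,6.2)
p=vision.get_image('scene'); door(p); slope(p); save(p,"end.png",(90,130,270,265),4)
E
```

```text
t 24.33 pos [0.4911 0.008  0.175 ] F [-0.6 -0.9 -0.8] w -0.0004 gf 0.0
shift cm [-1.98 10.69 13.54] turn [0.19 0.04 0.06] toolyaw 6.26
door n 363 centroid [-120.2   -0.3] angle -0.066
n 339 slope deg mx,my [-0.16  0.44] z top at mx=-100,-10: 24.9 24.6 range my -31.0 43.0
white in machine frame 671 c [-59.2  -7.7] size [115.3 105.3] ang 2.21 zmed 0.0247
```

View pics/end.png

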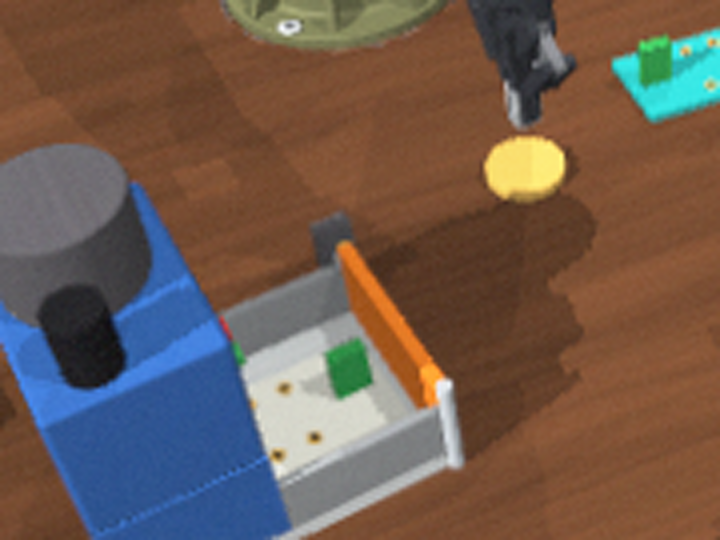

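The door at (390,320) is shut against the bay, the template lies flat with its green fin at (348,368), and the arm is clear of everything.

```bash
python3 -c "
from rig import robot
print(robot.sign_off())"
```

```text
the job is handed in; nothing more can be done
None
```

I handed in the job at about 24 s: the template lies flat on the bed over the pins, the orange door is shut past its catch, and the arm is clear. The sign-off returned no verdict, so these results rest on my camera and force checks.

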